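Turn a vacuum pump over by hand to just past top dead centre

TASK

The bench vacuum pump has to be left just past the top of its compression stroke so that it starts without load. Push its flywheel slowly clockwise (seen from above) by the upright pegs, feel the resistance climb, peak and fade away, and stop just past the top, before the compression drives the wheel on by itself; if it runs on, the job has failed. Then take the hand off, leave the wheel standing there and leave the other things on the bench where they are.

Things in the scene. Friction and masses are not known exactly. Their poses are not given: they have to be found in the camera images.
- pump: Vacuum pump, fixed to the bench: round aluminium crankcase (170 mm across) with a vertical shaft, on a dark 260 x 190 mm base plate, finned cylinder towards its +x, ending 190 mm from the axis; all below 112 mm height. Origin on the shaft axis at bench height, z up. Its yaw does not tell where the flywheel stands at the top of the stroke.
- flywheel: Level flywheel on top of the pump: dark steel disc 184 mm across with a red rim band, about 1 kg. Origin on the shaft axis on the disc's underside, 133 mm above the bench; disc top at 149 mm, hub (60 mm across) at 157 mm. z up, x from the axis to the white peg. Clockwise from above = its yaw falls. It is clamped on the shaft at an arbitrary angle: nothing seen tells the top of the stroke.
- peg0 (a point): Centre of the top of the white peg. Four upright round pegs, 20 mm across, stand on the disc 70 mm from the axis along the flywheel's x, y, -x and -y (x white, the others yellow); free from 151 to 199 mm above the bench.
- hub (a point): Centre of the hub's top (157 mm high). Feel of the wheel: steady friction about 0.42 N m (6 N at a peg moving, about 4 N felt when paused). Compression begins 60 degrees before the top, peaks 30 degrees before it (about 0.5 N m, 7 N more at a peg), is nil at the top (plain friction again); past it, it drives the wheel on by 0.026 N m more per degree and from about 18 degrees past the top the wheel runs away.
- shaft_end (a point): Shaft axis on the crankcase, 112 mm high. At the start the top lies 75 to 145 degrees of clockwise turning ahead. Let go within 17 degrees either side of the top, or where there is no compression, the wheel stays; let go on the steep of the climb it springs back by itself.
- solvent_center (a point): Bystander: white solvent bottle with black cap, 72 mm across, 150 mm tall; point half-way up.
- oil_jar_center (a point): Bystander: amber jar with blue lid, 68 mm across, 85 mm tall; point half-way up.
- wrench_grip (a point): Bystander: steel wrench 170 mm long lying on the bench; point on its handle.
- parts_tray_in (a point): Bystander: blue open tray 130 x 100 x 40 mm; centre of its inner floor.

How it is judged:
On the way:
1. the wheel is pushed up the climb of the compression stroke, from the clockwise-turning side (x of cam in the frame of pump above 0.0306 m and y of cam in the frame of pump above 0.01 m), for 0.1 s.
At the end, for the whole second after the job is handed in: The flywheel stands still between 1 and 19 degrees past the top of the compression stroke, and the bottle, jar, wrench and tray are within 30 mm of where they were (x of cam in the frame of pump above 0 m and y of cam in the frame of pump between -0.0133 and -0.0005 m and angular speed of flywheel below 0.03 rad/s and distance of each of solvent_center, oil_jar_center, wrench_grip, parts_tray_in from where it was at the start of the episode below 0.03 m); the robot touches nothing.
It fails at once if the wheel runs on more than 35 degrees past the top (or is turned backwards round to there) (y of cam in the frame of pump below -0.023 m).
It fails at once if the wheel is spun faster than 3 rad/s (angular speed of flywheel above 3 rad/s).
It fails at once if the wheel is pushed with more than 60 N (contact force between the arm and flywheel above 60 N).
It fails at once if the bottle, jar, wrench or tray is knocked away (distance of any of solvent_center, oil_jar_center, wrench_grip, parts_tray_in from where it was at the start of the episode above 0.05 m).
It also fails if it takes over 69 s, if anything falls off the work surface, if the arm or the gripper's body presses on something with over 40 N, if the wrist force passes 120 N, or if a joint passes its speed limit or range.

ROBOT

A 6-joint arm with a two-finger parallel gripper is mounted at the origin on the work surface. World frame = base frame: x ahead of the robot, y to its left, z up, the work surface at z = 0. Lengths are in m, angles in rad, forces in N, time in s.
With the tool pointing down it reaches from about 0.35 to 0.925 m from the base axis. Payload 6.4 kg.
Tool frame: the origin (TCP) lies midway between the tips of the shut fingers; the grasp point (between the pads) lies 19 mm behind it; z points along the fingers, x is the direction in which the jaws open and shut, and the axes are right-handed (so a half turn about z gives the same grasp; the last joint's range is limited). The gripper opens to 94 mm and grips with 3 to 60 N. Pads are 16 mm wide; open, the fingers measure 119 mm over their backs; the gripper's body (75 mm by 177 mm) begins 78 mm behind the grasp point.
Start: joints at [1.057, 0.245, 1.558, -0, 1.339, -0.174], TCP at [0.217, 0.613, 0.205] pointing down, gripper open.
Joint ranges: [-3.13, 3.13], [-1.02, 2.26], [0.13, 2.54], [-0.95, 4.09], [0.21, 2.88], [-2.74, 2.74]. Speed limits (rad/s): [2.57, 2.57, 3.14, 3.14, 3.14, 3.14].

INTERFACE

Orientations are given as a rotation vector (axis times angle).
In Python, from station import sensors, get_image, order gives the robot as it stands. The module is installed in compiled form; this text tells all that it offers.
- The arm moves only by the tool drive_tool, never from a script. Its argument "commands" is text: rows parted by semicolons, each of 7 numbers parted by spaces: the opening, from -1 (shut) to 1 (fully open), so that 0 is half open, then the shift along the tool's x, y, z in mm, then the turn, a rotation vector about the tool's x, y, z in degrees. A call has 1 to 5 rows; each row is the pose to reach, as a shift and turn from the pose commanded when the call began, along the tool's axes at that moment; what a row does not reach only later rows make up. A row lasts 1/10 s, in which the tool goes at most 50 mm and 8.59 degrees, less where a joint would pass 70% of its speed; a pose out of reach is approached as far as the arm can. A call with a gripper value outside its range is refused whole. The fingers move at their own pace and stop on an object; the grip force is fixed at half the most. Time passes only in rows, so rows that repeat a pose let the fingers close. It gives the time, the measured TCP pose, the force and the opening at its end, in the units of the state.
- sensors.read_state(): the state, without advancing time (a new reading comes with each control period).
- get_image(name): name is "scene" or "side" or "wrist"; returns a dict with "pixels" (400x640x3 uint8, blue, green, red), "fx", "fy", "cx", "cy" (pixels), "dist_coeffs" ([k1, k2, p1, p2, k3] as OpenCV has them; the pictures are not rectified), "world_to_cam" (4x4, takes a point from world to camera coordinates). Camera axes: x right, y down, z forward; pixel columns grow to the right and rows downward; lengths in m; the calibration is good to about 2 mm. A picture is of the moment at which its call begins. There is no depth.
- order.close_job(): hands the job in, once; it reports no verdict.
The state is a dict: "time_s": time; "joint_pos": joint angles; "joint_velocities": joint speeds; "joint_efforts": joint torques, N m; "position": TCP position; "ee_rot": TCP orientation; "ft_force": force on the tool from outside, world axes, zero at the start; "moment": the same for the moment, N m; "grip_width": opening from 0.0 (shut) to 1.0 (fully open).
Only numpy, scipy, OpenCV 4.12 (cv2) and the standard library are available. Lean on these libraries where they do the work, as an engineer would, in place of code of your own. Each camera call takes 0.05 s, during which the arm holds its last target. There are 200 camera calls.

## Working session

There is one attempt and no reset: what is moved stays moved. The work goes in short steps, Python scripts to look and compute and a tool call to move; the robot and the scene stay as the last step left them, time stands still between calls to the robot, and variables do not carry over. Pictures are saved under pics/ and viewed, about 8 in all and at most 12, crops included, and the job is handed in when it is done.

Besides the shell and the picture viewer there is one more tool, called after "Call:" by a JSON object that holds its "name" and its "arguments". drive_tool: Moves the arm, as the interface text tells. Its arguments: {"type":"object","properties":{"commands":{"type":"string"}},"required":["commands"]}

```bash
mkdir -p pics
cat > h.py <<'E'
import numpy as np, cv2
from station import sensors, get_image, order
def cam(n,save=None):
    d=get_image(n)
    if save: cv2.imwrite('pics/'+save,d['pixels'])
    return d
def K(d): return np.array([[d['fx'],0,d['cx']],[0,d['fy'],d['cy']],[0,0,1.]]),np.array(d['dist_coeffs'],float)
def back(d,uv,z):
    k,c=K(d);p=cv2.undistortPoints(np.array([[uv]],float),k,c)[0,0]
    T=np.array(d['world_to_cam']);R=T[:3,:3];t=T[:3,3]
    o=-R.T@t;r=R.T@np.array([p[0],p[1],1]);return o+r*(z-o[2])/r[2]
def proj(d,P):
    k,c=K(d);T=np.array(d['world_to_cam'])
    return cv2.projectPoints(np.array(P,float).reshape(-1,3),cv2.Rodrigues(T[:3,:3])[0],T[:3,3],k,c)[0][:,0]
E
python3 - <<'E'
from h import *
s=sensors.read_state()
for k in s: print(k,np.round(s[k],3))
print(np.round(cv2.Rodrigues(np.array(s['ee_rot']))[0],2))
a=cam('scene','scene0.png');b=cam('side','side0.png')
E
```

```text
time_s 0.0
joint_pos [ 1.057  0.246  1.559  0.     1.339 -0.174]
joint_velocities [-0.    -0.    -0.    -0.001 -0.001  0.   ]
joint_efforts [ 1.0000e-03 -4.1584e+01 -3.1460e+01  6.8000e-02  3.3000e-02 -0.0000e+00]
position [0.216 0.612 0.204]
ee_rot [ 2.564  1.813 -0.003]
ft_force [ 0.52   0.178 -0.217]
moment [ 0.005 -0.036 -0.033]
grip_width 0.998
[[ 0.33  0.94 -0.  ]
 [ 0.94 -0.33 -0.  ]
 [-0.   -0.   -1.  ]]
```

View pics/scene0.png

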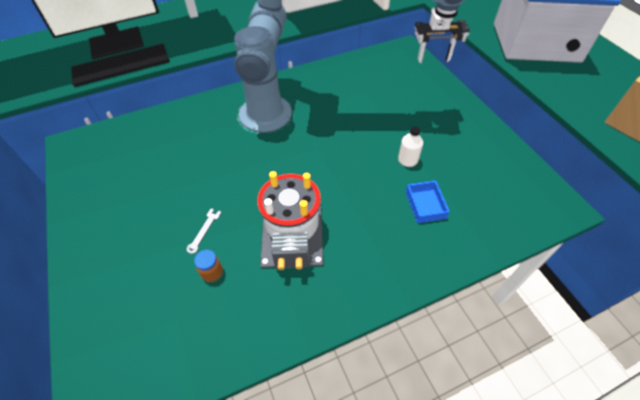

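View pics/side0.png

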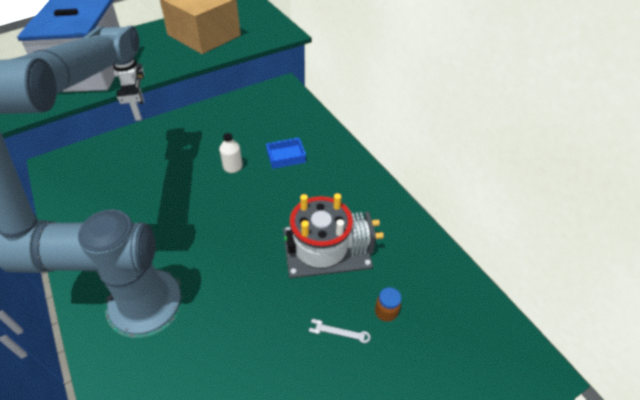

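Scene: the hub is at (289,197), the white peg at (268,203) and the yellow pegs at (273,175), (307,177), (304,205). Side: the hub is at (320,218), the white peg at (340,224) and the yellow pegs at (304,198), (337,198), (304,225). The bottle and tray are to the robot's left, the jar and wrench to its right.

```bash
cat > meas.py <<'E'
from h import *
def fit(which=('scene','side'),guess=None,verbose=True):
    # red rim band outline: z 133..149, r 92; use hull of red pixels vs. projected hull
    from scipy.optimize import least_squares
    D=[cam(n) for n in which];obs=[]
    for d in D:
        im=d['pixels'].astype(int);m=((im[...,2]>130)&(im[...,1]<80)&(im[...,0]<80)).astype(np.uint8)
        n,l,st,c=cv2.connectedComponentsWithStats(m,connectivity=8);j=1+np.argmax(st[1:,4]);m=(l==j)
        ys,xs=np.nonzero(m);obs.append((xs.min()-.5,xs.max()+.5,ys.min()-.5,ys.max()+.5))
    a=np.linspace(0,2*np.pi,181)
    def res(p):
        r=[]
        for d,o in zip(D,obs):
            q=proj(d,np.concatenate([np.c_[p[0]+.092*np.cos(a),p[1]+.092*np.sin(a),0*a+z] for z in (.133,.149)]))
            r+=[q[:,0].min()-o[0],q[:,0].max()-o[1],q[:,1].min()-o[2],q[:,1].max()-o[3]]
        return r
    s=least_squares(res,guess if guess is not None else [.6,0])
    if verbose: print('axis',s.x.round(4),'res',np.round(s.fun,1))
    return s.x,D
E
python3 - <<'E'
from meas import *
x,D=fit()
px=[{'hub':(289,197),'w':(268,203),'y1':(273,175),'y2':(307,177),'y3':(304,205)},{'hub':(320,218),'w':(340,224),'y1':(304,225),'y2':(304,198),'y3':(337,198)}]
for d,p in zip(D,px):
  for k,v in p.items():
    P=back(d,v,.157 if k=='hub' else .199);e=P[:2]-x
    print(k,P.round(3),'r',np.hypot(*e).round(3),'ang',np.degrees(np.arctan2(e[1],e[0])).round(1))
d=D[0]
for k,v,z in [('bottle',(411,132),.15),('tray',(428,202),.01),('jar',(205,258),.085),('wr',(204,230),.005),('fin',(280,264),.05)]: print(k,back(d,v,z).round(3))
for d,n in zip(D,('a','b')):
  u=proj(d,[*x,.15])[0].astype(int);c=d['pixels'][u[1]-50:u[1]+60,u[0]-60:u[0]+60];cv2.imwrite(f'pics/crop{n}.png',cv2.resize(c,None,fx=3.3,fy=3.3,interpolation=cv2.INTER_CUBIC));print(u)
a,b=[cv2.imread(f'pics/crop{n}.png') for n in 'ab'];cv2.imwrite('pics/crop.png',np.hstack([a,b]))
E
```

```text
axis [ 0.5498 -0.1003] res [-1.1 -0.4 -7.   2.7  0.9  1.6 -6.1  3. ]
hub [ 0.552 -0.096  0.157] r 0.004 ang 65.4
w [ 0.577 -0.165  0.199] r 0.07 ang -67.3
y1 [ 0.488 -0.118  0.199] r 0.064 ang -163.6
y2 [ 0.536 -0.031  0.199] r 0.07 ang 101.1
y3 [ 0.624 -0.077  0.199] r 0.078 ang 17.3
hub [ 0.545 -0.098  0.157] r 0.005 ang 151.9
w [ 0.564 -0.173  0.199] r 0.074 ang -78.8
y1 [ 0.476 -0.126  0.199] r 0.079 ang -160.6
y2 [ 0.525 -0.039  0.199] r 0.066 ang 112.4
y3 [ 0.608 -0.087  0.199] r 0.06 ang 13.2
bottle [0.463 0.374 0.15 ]
tray [0.657 0.349 0.01 ]
jar [ 0.602 -0.378  0.085]
wr [ 0.453 -0.364  0.005]
fin [ 0.689 -0.186  0.05 ]
[287 198]
[321 219]
```

View pics/crop.png

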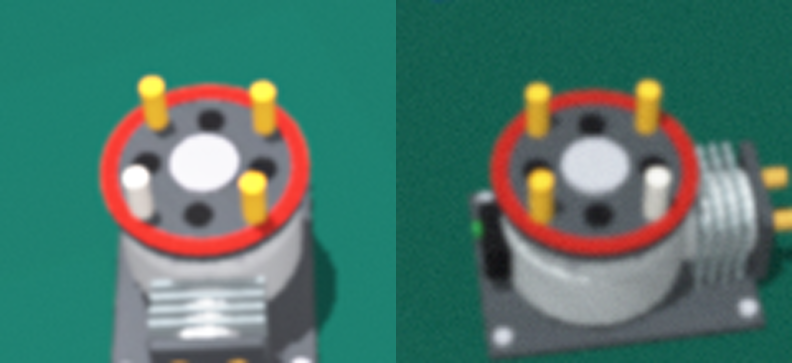

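The crop gives sharper peg tops: white at scene (268,200) and side (340,222). The wheel's cylinder points away from the robot. Next I triangulate.

Run:
```python
from h import *
D=[cam('scene'),cam('side')]
px=[{'hub':(288.8,197.4),'w':(267.9,200.1),'y1':(273.1,173.2),'y2':(306.7,175.3),'y3':(303.4,203.2)},{'hub':(321.3,218.7),'w':(340.4,222),'y1':(304.9,223.8),'y2':(304,196.3),'y3':(337.7,196)}]
R={}
for k in px[0]:
  U=[];M=[]
  for d,p in zip(D,px):
    kk,c=K(d);U.append(cv2.undistortPoints(np.array([[p[k]]],float),kk,c)[0].T);M.append(np.array(d['world_to_cam'])[:3])
  X=cv2.triangulatePoints(M[0],M[1],U[0],U[1]);X=(X[:3]/X[3])[:,0]
  z=.157 if k=='hub' else .199
  R[k]=np.mean([back(d,p[k],z) for d,p in zip(D,px)],0)
  print(k,X.round(3),[back(d,p[k],z).round(3)[:2] for d,p in zip(D,px)],R[k].round(3))
c=np.mean([R[k][:2] for k in ('w','y1','y2','y3')],0);print('centre',c)
for k in R: e=R[k][:2]-c;print(k,np.hypot(*e).round(3),np.degrees(np.arctan2(e[1],e[0])).round(1))
```

```text
hub [ 0.549 -0.097  0.151] [array([ 0.553, -0.097]), array([ 0.547, -0.102])] [ 0.55  -0.1    0.157]
w [ 0.569 -0.164  0.199] [array([ 0.567, -0.162]), array([ 0.569, -0.167])] [ 0.568 -0.165  0.199]
y1 [ 0.481 -0.118  0.195] [array([ 0.482, -0.116]), array([ 0.48 , -0.124])] [ 0.481 -0.12   0.199]
y2 [ 0.529 -0.03   0.196] [array([ 0.53, -0.03]), array([ 0.528, -0.033])] [ 0.529 -0.031  0.199]
y3 [ 0.616 -0.077  0.195] [array([ 0.618, -0.076]), array([ 0.614, -0.081])] [ 0.616 -0.079  0.199]
centre [ 0.54850143 -0.09864792]
hub 0.002 -37.6
w 0.069 -73.4
y1 0.071 -162.5
y2 0.07 106.3
y3 0.07 16.5
```

Pegs agree: the axis is (0.549, -0.099) and the pegs sit at 16.6° + k·90° at radius 70 mm. My plan is to straddle the far yellow peg (0.616, -0.079) with a loose gap. The +x finger then pushes, and the other finger can catch a runaway. First I move above it.

Call:
{"name": "drive_tool", "arguments": {"commands": "-0.15 -20 24 -25 0 0 0; -0.15 -50 58 -55 0 0 0; -0.15 -80 94 -55 0 0 0; -0.15 -110 130 -55 0 0 0; -0.15 -140 164 -55 0 0 0"}}

```text
time_s: 0.8
position: [0.3254, 0.4246, 0.2609]
ee_rot: [2.565, 1.814, 0.002]
ft_force: [0.2, -0.3, -0.7]
grip_width: 0.61
```

Call:
{"name": "drive_tool", "arguments": {"commands": "-0.15 -30 35 0 0 0 0; -0.15 -60 70 0 0 0 0; -0.15 -90 105 0 0 0 0; -0.15 -120 140 0 0 0 0; -0.15 -150 175 0 0 0 0"}}

```text
time_s: 1.3
position: [0.4402, 0.2247, 0.2607]
ee_rot: [2.565, 1.814, 0.001]
ft_force: [0.1, 0.0, -0.3]
grip_width: 0.424
```

Call:
{"name": "drive_tool", "arguments": {"commands": "-0.15 -30 35 0 0 0 0; -0.15 -60 70 0 0 0 0; -0.15 -90 105 0 0 0 0; -0.15 -120 140 0 0 0 0; -0.15 -150 175 0 0 0 0"}}

```text
time_s: 1.8
position: [0.5553, 0.0248, 0.2606]
ee_rot: [2.565, 1.813, 0.001]
ft_force: [0.2, 0.2, 0.2]
grip_width: 0.424
```

Call:
{"name": "drive_tool", "arguments": {"commands": "-0.15 -15 18 0 0 0 -7; -0.15 -35 41 0 0 0 -14; -0.15 -55 65 0 0 0 -21; -0.15 -78 93 0 0 0 -28; -0.15 -78 93 0 0 0 -36"}}

```text
time_s: 2.3
position: [0.6174, -0.0813, 0.2599]
ee_rot: [1.876, 2.519, -0.001]
ft_force: [0.1, 1.1, -0.3]
grip_width: 0.425
```

```bash
cat > st.py <<'E'
from h import *
C=np.array([.549,-.099])
s=sensors.read_state();p=np.array(s['position']);R=cv2.Rodrigues(np.array(s['ee_rot']))[0];f=np.array(s['ft_force'])
e=p[:2]-C;a=np.arctan2(e[1],e[0]);cw=np.array([np.sin(a),-np.cos(a)])
print('t',round(s['time_s'],2),p.round(4),'r',np.hypot(*e).round(4),'ang',np.degrees(a).round(2),'xyaw',np.degrees(np.arctan2(R[1,0],R[0,0])).round(2),'w',round(s['grip_width'],3),'f',f.round(2),'push',round(-f[:2]@cw,2),'q',np.round(s['joint_pos'],2))
E
python3 - <<'E'
from st import *
d=cam('wrist','w1.png')
T=np.array([.616,-.079,.17]);print('to target in tool mm',(R.T@(T-p)*1000).round(1))
E
```

```text
t 2.3 [ 0.6174 -0.0813  0.2599] r 0.0707 ang 14.52 xyaw 106.64 w 0.425 f [ 0.1   1.06 -0.28] push 1.0 q [-0.31  0.14  1.58 -0.    1.42 -2.17]
to target in tool mm [ 2.7 -0.7 89.9]
```

View pics/w1.png

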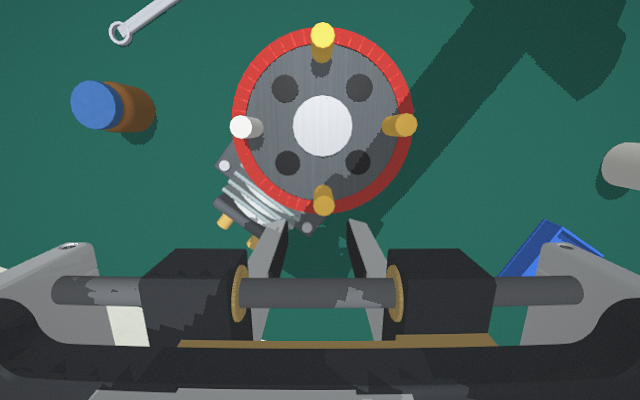

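The wrist view shows the target peg's top at about (323,195), the hub at (322,126) and the other pegs at (322,35), (241,127), (405,125). The fingers straddle the peg's direction. I check by back-projection.

Run:
```python
from h import *
d=cam('wrist')
P=[]
for uv,z in [((322,126),.157),((323,196),.199),((322,34),.199),((240,127),.199),((406,124),.199)]:
  P.append(back(d,uv,z));print(uv,P[-1].round(4))
c=np.mean(P[1:],0)[:2];print(c,[(np.hypot(*(p[:2]-c)).round(4),np.degrees(np.arctan2(*(p[:2]-c)[::-1])).round(1)) for p in P])
```

```text
(322, 126) [ 0.5466 -0.0967  0.157 ]
(323, 196) [ 0.605  -0.0787  0.199 ]
(322, 34) [ 0.4795 -0.1181  0.199 ]
(240, 127) [ 0.568  -0.1634  0.199 ]
(406, 124) [ 0.5251 -0.03    0.199 ]
[ 0.54441039 -0.09751806] [(np.float64(0.0023), np.float64(20.0)), (np.float64(0.0635), np.float64(17.3)), (np.float64(0.0681), np.float64(-162.4)), (np.float64(0.07), np.float64(-70.3)), (np.float64(0.0702), np.float64(106.0))]
```

Call:
{"name": "drive_tool", "arguments": {"commands": "-0.15 3.5 -2 0 0 0 0; -0.15 3.5 -2 20 0 0 0; -0.15 3.5 -2 40 0 0 0; -0.15 3.5 -2 50 0 0 0; -0.15 3.5 -2 50 0 0 0"}}

```text
time_s: 2.9
position: [0.6121, -0.074, 0.2088]
ee_rot: [-1.878, -2.515, 0.002]
ft_force: [-0.2, -1.4, 0.2]
grip_width: 0.424
```

Call:
{"name": "drive_tool", "arguments": {"commands": "-0.15 0 0 10 0 0 0; -0.15 0 0 20 0 0 0; -0.15 0 0 30 0 0 0; -0.15 0 0 40 0 0 0; -0.4 0 0 40 0 0 0"}}

```text
time_s: 3.4
position: [0.6122, -0.0748, 0.1682]
ee_rot: [-1.877, -2.515, 0.002]
ft_force: [0.5, -0.2, -0.2]
grip_width: 0.372
```

Call:
{"name": "drive_tool", "arguments": {"commands": "-0.4 0 0 0 0 0 0; -0.4 0 0 0 0 0 0; -0.4 0 0 0 0 0 0"}}

```text
time_s: 3.7
position: [0.6138, -0.0752, 0.1711]
ee_rot: [1.878, 2.517, 0.001]
ft_force: [-0.5, 0.2, 0.8]
grip_width: 0.3
```

```bash
sed -i 's/C=np.array.*/C=np.array([.548,-.098])/' st.py
python3 - <<'E'
from st import *
E
```

```text
t 3.7 [ 0.6138 -0.0752  0.1711] r 0.0696 ang 19.13 xyaw 106.53 w 0.3 f [-0.5   0.24  0.82] push 0.39 q [-0.3   0.2   1.67 -0.    1.27 -2.16]
```

Call:
{"name": "drive_tool", "arguments": {"commands": "-0.4 -2.4 0 0 0 0 0; -0.4 -4.9 -0.4 0 0 0 1.5; -0.4 -7.3 -0.7 0 0 0 3.5; -0.4 -9.7 -1.1 0 0 0 5.5; -0.4 -12.2 -1.6 0 0 0 7.5"}}

```text
time_s: 4.2
position: [0.6153, -0.0855, 0.1706]
ee_rot: [-2.041, -2.385, -0.005]
ft_force: [-0.0, 6.3, 2.6]
grip_width: 0.3
```

```bash
python3 st.py
```

```text
t 4.2 [ 0.6153 -0.0855  0.1706] r 0.0684 ang 10.55 xyaw 98.89 w 0.3 f [-0.03  6.26  2.57] push 6.16 q [-0.32  0.21  1.66  0.    1.27 -2.05]
```

Call:
{"name": "drive_tool", "arguments": {"commands": "-0.4 -2.4 0 0 0 0 2; -0.4 -4.9 -0.2 0 0 0 4; -0.4 -7.3 -0.4 0 0 0 6; -0.4 -9.7 -0.7 0 0 0 8; -0.4 -12.2 -1.1 0 0 0 10"}}

```text
time_s: 4.7
position: [0.6163, -0.0977, 0.1707]
ee_rot: [-2.241, -2.198, -0.005]
ft_force: [-0.1, 6.2, 1.3]
grip_width: 0.3
```

```bash
python3 st.py
```

```text
t 4.7 [ 0.6163 -0.0977  0.1707] r 0.0683 ang 0.29 xyaw 88.9 w 0.3 f [-0.06  6.22  1.27] push 6.22 q [-0.34  0.22  1.66  0.    1.27 -1.89]
```

Call:
{"name": "drive_tool", "arguments": {"commands": "-0.4 -2.4 0 0 0 0 2; -0.4 -4.9 -0.2 0 0 0 4; -0.4 -7.3 -0.4 0 0 0 6; -0.4 -9.7 -0.7 0 0 0 8; -0.4 -12.2 -1.1 0 0 0 10"}}

```text
time_s: 5.2
position: [0.6152, -0.1099, 0.1707]
ee_rot: [-2.424, -1.994, -0.005]
ft_force: [0.4, 5.8, 0.4]
grip_width: 0.301
```

```bash
python3 st.py
```

```text
t 5.2 [ 0.6152 -0.1099  0.1707] r 0.0682 ang -10.02 xyaw 78.9 w 0.301 f [0.39 5.84 0.43] push 5.82 q [-0.36  0.22  1.65  0.    1.27 -1.74]
```

Call:
{"name": "drive_tool", "arguments": {"commands": "-0.4 -2.4 0 0 0 0 2; -0.4 -4.9 -0.2 0 0 0 4; -0.4 -7.3 -0.4 0 0 0 6; -0.4 -9.7 -0.7 0 0 0 8; -0.4 -12.2 -1.1 0 0 0 10"}}

```text
time_s: 5.7
position: [0.6119, -0.1217, 0.1707]
ee_rot: [-2.589, -1.776, -0.005]
ft_force: [0.8, 6.6, 0.3]
grip_width: 0.301
```

```bash
python3 st.py
```

```text
t 5.7 [ 0.6119 -0.1217  0.1707] r 0.0681 ang -20.35 xyaw 68.9 w 0.301 f [0.76 6.63 0.35] push 6.48 q [-0.38  0.22  1.66  0.    1.27 -1.58]
```

Call:
{"name": "drive_tool", "arguments": {"commands": "-0.4 -2.4 0 0 0 0 2; -0.4 -4.9 -0.2 0 0 0 4; -0.4 -7.3 -0.4 0 0 0 6; -0.4 -9.7 -0.7 0 0 0 8; -0.4 -12.2 -1.1 0 0 0 10"}}

```text
time_s: 6.2
position: [0.6068, -0.1321, 0.1706]
ee_rot: [-2.733, -1.543, -0.006]
ft_force: [3.3, 7.7, 0.0]
grip_width: 0.302
```

```bash
python3 st.py
```

```text
t 6.2 [ 0.6068 -0.1321  0.1706] r 0.068 ang -30.14 xyaw 58.9 w 0.302 f [3.3  7.72 0.01] push 8.33 q [-0.4   0.21  1.66  0.01  1.27 -1.43]
```

The climb has begun. I go on in 6° steps.

Call:
{"name": "drive_tool", "arguments": {"commands": "-0.4 -2.4 0 0 0 0 2; -0.4 -4.9 -0.2 0 0 0 4; -0.4 -7.3 -0.4 0 0 0 6"}}

```text
time_s: 6.5
position: [0.603, -0.1377, 0.1705]
ee_rot: [-2.809, -1.397, -0.008]
ft_force: [4.6, 9.5, -1.1]
grip_width: 0.3
```

```bash
python3 st.py
```

```text
t 6.5 [ 0.603  -0.1377  0.1705] r 0.0678 ang -35.78 xyaw 52.9 w 0.3 f [ 4.61  9.53 -1.1 ] push 10.43 q [-0.41  0.2   1.67  0.01  1.27 -1.34]
```

Call:
{"name": "drive_tool", "arguments": {"commands": "-0.4 -2.4 0 0 0 0 2; -0.4 -4.9 -0.2 0 0 0 4; -0.4 -7.3 -0.4 0 0 0 6"}}

```text
time_s: 6.8
position: [0.5988, -0.1429, 0.1705]
ee_rot: [-2.878, -1.249, -0.01]
ft_force: [6.4, 11.4, -1.4]
grip_width: 0.304
```

```bash
python3 st.py
```

```text
t 6.8 [ 0.5988 -0.1429  0.1705] r 0.0677 ang -41.48 xyaw 46.9 w 0.304 f [ 6.44 11.39 -1.4 ] push 12.8 q [-0.42  0.2   1.68  0.01  1.26 -1.24]
```

Call:
{"name": "drive_tool", "arguments": {"commands": "-0.4 -2.4 0 0 0 0 2; -0.4 -4.9 -0.2 0 0 0 4; -0.4 -7.3 -0.4 0 0 0 6"}}

```text
time_s: 7.1
position: [0.5939, -0.1478, 0.1705]
ee_rot: [-2.939, -1.096, -0.011]
ft_force: [7.9, 10.6, -1.7]
grip_width: 0.301
```

```bash
python3 st.py
```

```text
t 7.1 [ 0.5939 -0.1478  0.1705] r 0.0677 ang -47.34 xyaw 40.9 w 0.301 f [ 7.89 10.6  -1.75] push 12.99 q [-0.43  0.19  1.69  0.01  1.26 -1.15]
```

Call:
{"name": "drive_tool", "arguments": {"commands": "-0.4 -2.4 0 0 0 0 2; -0.4 -4.9 -0.2 0 0 0 4; -0.4 -7.3 -0.4 0 0 0 6"}}

```text
time_s: 7.4
position: [0.5884, -0.1523, 0.1705]
ee_rot: [-2.993, -0.941, -0.012]
ft_force: [8.6, 9.5, -2.6]
grip_width: 0.301
```

```bash
python3 st.py
```

```text
t 7.4 [ 0.5884 -0.1523  0.1705] r 0.0677 ang -53.36 xyaw 34.9 w 0.301 f [ 8.57  9.53 -2.6 ] push 12.56 q [-0.44  0.18  1.7   0.01  1.26 -1.06]
```

Call:
{"name": "drive_tool", "arguments": {"commands": "-0.4 -2.4 0 0 0 0 2; -0.4 -4.9 -0.2 0 0 0 4; -0.4 -7.3 -0.4 0 0 0 6"}}

```text
time_s: 7.7
position: [0.5824, -0.1563, 0.1705]
ee_rot: [-3.038, -0.783, -0.012]
ft_force: [8.7, 9.5, -2.8]
grip_width: 0.3
```

```bash
python3 st.py
```

```text
t 7.7 [ 0.5824 -0.1563  0.1705] r 0.0677 ang -59.5 xyaw 28.9 w 0.3 f [ 8.71  9.51 -2.77] push 12.34 q [-0.45  0.17  1.71  0.01  1.26 -0.96]
```

Call:
{"name": "drive_tool", "arguments": {"commands": "-0.4 -2.4 0 0 0 0 2; -0.4 -4.9 -0.2 0 0 0 4; -0.4 -7.3 -0.4 0 0 0 6"}}

```text
time_s: 8.0
position: [0.5757, -0.1599, 0.1705]
ee_rot: [-3.075, -0.623, -0.011]
ft_force: [9.9, 9.0, -3.1]
grip_width: 0.299
```

```bash
python3 st.py
```

```text
t 8.0 [ 0.5757 -0.1599  0.1705] r 0.0678 ang -65.86 xyaw 22.9 w 0.299 f [ 9.91  8.96 -3.11] push 12.7 q [-0.46  0.15  1.73  0.01  1.26 -0.87]
```

Call:
{"name": "drive_tool", "arguments": {"commands": "-0.4 -1.2 0 0 0 0 1; -0.4 -2.4 0 0 0 0 2; -0.4 -3.7 -0.1 0 0 0 3; -0.4 -4.9 -0.2 0 0 0 4"}}

```text
time_s: 8.4
position: [0.571, -0.1619, 0.1705]
ee_rot: [-3.095, -0.516, -0.01]
ft_force: [8.5, 8.4, -2.6]
grip_width: 0.299
```

```bash
python3 st.py
```

```text
t 8.4 [ 0.571  -0.1619  0.1705] r 0.0679 ang -70.2 xyaw 18.94 w 0.299 f [ 8.48  8.4  -2.57] push 10.83 q [-0.47  0.15  1.74  0.01  1.25 -0.8 ]
```

Call:
{"name": "drive_tool", "arguments": {"commands": "-0.4 -1.2 0 0 0 0 1; -0.4 -2.4 0 0 0 0 2; -0.4 -3.7 -0.1 0 0 0 3; -0.4 -4.9 -0.2 0 0 0 4"}}

```text
time_s: 8.8
position: [0.5661, -0.1636, 0.1705]
ee_rot: [-3.111, -0.408, -0.009]
ft_force: [8.3, 6.4, -2.6]
grip_width: 0.304
```

```bash
python3 st.py
```

```text
t 8.8 [ 0.5661 -0.1636  0.1705] r 0.068 ang -74.57 xyaw 14.94 w 0.304 f [ 8.31  6.41 -2.62] push 9.72 q [-0.48  0.14  1.75  0.01  1.25 -0.74]
```

I fit the compression profile to the felt torque, taking the whole force vector at the contact.

```bash
cat > fit.py <<'E'
import numpy as np,sys
from scipy.optimize import least_squares
# x y fx fy xyaw
A=np.array(eval(open('data').read()))
C=np.array([.548,-.098]);r=A[:,:2]-C;ang=np.degrees(np.unwrap(np.arctan2(r[:,1],r[:,0])))
y=np.radians(A[:,4]);c=r+.014*np.c_[np.cos(y),np.sin(y)]
F=-A[:,2:4];tau=-(c[:,0]*F[:,1]-c[:,1]*F[:,0])
def m(p):
    d=ang-p[0];return p[1]+np.where(d<60,p[2]*np.sin(np.radians(3*d)),0)
s=least_squares(lambda p:(m(p)-tau)/.03,[-83,.42,.5],loss='soft_l1')
s2=least_squares(lambda p:(m([p[0],.42,.5])-tau)/.03,[-83],loss='soft_l1')
print(np.c_[ang,tau,m(s.x)].round(3));print(s.x.round(3),'fixed',s2.x.round(2))
E
cat > data <<'E'
[[.6153,-.0855,-.03,6.26,98.89],[.6163,-.0977,-.06,6.22,88.9],[.6152,-.1099,.39,5.84,78.9],[.6119,-.1217,.76,6.63,68.9],[.6068,-.1321,3.3,7.72,58.9],[.603,-.1377,4.61,9.53,52.9],[.5988,-.1429,6.44,11.39,46.9],[.5939,-.1478,7.89,10.6,40.9],[.5884,-.1523,8.57,9.53,34.9],[.5824,-.1563,8.71,9.51,28.9],[.5757,-.1599,9.91,8.96,22.9],[.571,-.1619,8.48,8.4,18.94],[.5661,-.1636,8.31,6.41,14.94]]
E
python3 fit.py
```

```text
[[ 10.522   0.409   0.434]
 [  0.252   0.427   0.434]
 [-10.042   0.407   0.434]
 [-20.349   0.465   0.434]
 [-30.111   0.583   0.581]
 [-35.822   0.736   0.725]
 [-41.472   0.911   0.842]
 [-47.334   0.919   0.926]
 [-53.35    0.891   0.964]
 [-59.457   0.893   0.949]
 [-65.892   0.923   0.878]
 [-70.204   0.808   0.801]
 [-74.575   0.718   0.704]]
[-84.747   0.434   0.532] fixed [-84.35]
```

The fit puts the top at a TCP angle of about -84.5°. I creep on towards about -93°, watching the force fade.

Call:
{"name": "drive_tool", "arguments": {"commands": "-0.4 -1.2 0 0 0 0 1; -0.4 -2.4 0 0 0 0 2; -0.4 -3.7 -0.1 0 0 0 3; -0.4 -4.9 -0.2 0 0 0 4"}}

```text
time_s: 9.2
position: [0.561, -0.1649, 0.1705]
ee_rot: [-3.124, -0.299, -0.008]
ft_force: [6.7, 6.8, -1.3]
grip_width: 0.298
```

```bash
python3 st.py
```

```text
t 9.2 [ 0.561  -0.1649  0.1705] r 0.0682 ang -78.97 xyaw 10.94 w 0.298 f [ 6.74  6.82 -1.34] push 7.92 q [-0.48  0.13  1.76  0.01  1.25 -0.68]
```

Call:
{"name": "drive_tool", "arguments": {"commands": "-0.4 -1.2 0 0 0 0 1; -0.4 -2.4 0 0 0 0 2; -0.4 -3.7 -0.1 0 0 0 3; -0.4 -4.9 -0.2 0 0 0 4"}}

```text
time_s: 9.6
position: [0.5559, -0.1658, 0.1705]
ee_rot: [-3.132, -0.19, -0.006]
ft_force: [6.2, 5.5, -1.9]
grip_width: 0.297
```

```bash
python3 st.py
```

```text
t 9.6 [ 0.5559 -0.1658  0.1705] r 0.0683 ang -83.37 xyaw 6.94 w 0.297 f [ 6.24  5.47 -1.93] push 6.83 q [-0.49  0.12  1.77  0.01  1.25 -0.61]
```

Call:
{"name": "drive_tool", "arguments": {"commands": "-0.4 -1.2 0 0 0 0 1; -0.4 -2.4 0 0 0 0 2; -0.4 -3.7 -0.1 0 0 0 3"}}

```text
time_s: 9.9
position: [0.5516, -0.1671, 0.1705]
ee_rot: [-3.138, -0.108, -0.004]
ft_force: [4.2, 4.3, -0.8]
grip_width: 0.302
```

```bash
python3 st.py
```

```text
t 9.9 [ 0.5516 -0.1671  0.1705] r 0.0692 ang -87.01 xyaw 3.94 w 0.302 f [ 4.21  4.26 -0.83] push 4.42 q [-0.49  0.11  1.78  0.    1.25 -0.56]
```

Call:
{"name": "drive_tool", "arguments": {"commands": "-0.4 -1.2 0 0 0 0 1; -0.4 -2.4 0 0 0 0 2; -0.4 -3.7 -0.1 0 0 0 3"}}

```text
time_s: 10.2
position: [0.5479, -0.1675, 0.1707]
ee_rot: [-3.14, -0.026, -0.004]
ft_force: [4.0, 3.6, -1.2]
grip_width: 0.301
```

```bash
python3 st.py
```

```text
t 10.2 [ 0.5479 -0.1675  0.1707] r 0.0695 ang -90.08 xyaw 0.93 w 0.301 f [ 4.03  3.6  -1.18] push 4.03 q [-0.5   0.1   1.79  0.    1.25 -0.51]
```

```bash
python3 - <<'E'
A=eval(open('data').read())
A+=[[.561,-.1649,6.74,6.82,10.94],[.5559,-.1658,6.24,5.47,6.94],[.5516,-.1671,4.21,4.26,3.94],[.5479,-.1675,4.03,3.6,.93]]
open('data','w').write(repr(A))
E
python3 fit.py|tail -7
```

```text
[-70.204   0.808   0.809]
 [-74.575   0.718   0.716]
 [-79.003   0.615   0.607]
 [-83.354   0.532   0.492]
 [-87.018   0.362   0.393]
 [-90.082   0.329   0.311]]
[-85.123   0.444   0.518] fixed [-85.78]
```

Call:
{"name": "drive_tool", "arguments": {"commands": "-0.4 -1.2 0 0 0 0 1; -0.4 -2.4 0 0 0 0 2; -0.4 -3.7 -0.1 0 0 0 3; -0.4 -4.9 -0.2 0 0 0 4"}}

```text
time_s: 10.6
position: [0.5423, -0.1682, 0.1708]
ee_rot: [3.14, -0.084, 0.001]
ft_force: [3.0, 1.6, -0.2]
grip_width: 0.295
```

Run:
```python
from st import *
cam('wrist','w2.png')
```

```text
t 10.6 [ 0.5423 -0.1682  0.1708] r 0.0704 ang -94.65 xyaw -3.06 w 0.295 f [ 2.96  1.58 -0.21] push 2.82 q [-0.5   0.09  1.8  -0.    1.25 -0.45]
```

The force has faded to 2.8 N, about 9° past the top. I back the finger off to mid-gap, wait, and then lift.

Call:
{"name": "drive_tool", "arguments": {"commands": "-0.4 1 0 0 0 0 0; -0.4 2 0 0 0 0 0; -0.4 3 0 0 0 0 0; -0.4 4 0 0 0 0 0; -0.4 4 0 0 0 0 0"}}

```text
time_s: 11.15
position: [0.5462, -0.1683, 0.1703]
ee_rot: [3.14, -0.081, -0.001]
ft_force: [1.0, -0.0, -0.3]
grip_width: 0.302
```

Run:
```python
from st import *
cv2.imwrite('pics/w3.png',np.hstack([cv2.resize(cam('wrist')['pixels'],(400,250)),cv2.resize(cam('side')['pixels'][150:290,240:440],(400,250))]))
```

```text
t 11.15 [ 0.5462 -0.1683  0.1703] r 0.0703 ang -91.49 xyaw -2.97 w 0.302 f [ 1.05 -0.   -0.34] push 1.05 q [-0.5   0.1   1.79 -0.    1.25 -0.45]
```

View pics/w3.png

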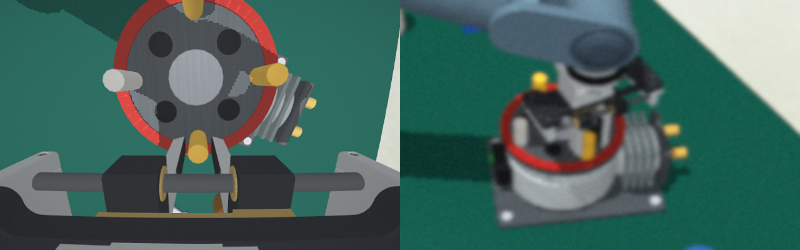

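The wrist half shows the peg at about (198,150), centred between the fingers (175 and 221) and free of both. I lift.

Call:
{"name": "drive_tool", "arguments": {"commands": "-0.4 0 0 -8 0 0 0; -0.4 0 0 -20 0 0 0; -0.4 0 0 -40 0 0 0; -0.4 0 0 -70 0 0 0; -0.4 0 0 -100 0 0 0"}}

```text
time_s: 11.75
position: [0.5462, -0.1682, 0.2726]
ee_rot: [3.14, -0.081, 0.001]
ft_force: [-0.4, -0.1, 0.3]
grip_width: 0.302
```

Call:
{"name": "drive_tool", "arguments": {"commands": "-0.4 0 0 -30 0 0 0; -0.4 0 0 -30 0 0 0; -0.4 0 0 -30 0 0 0"}}

```text
time_s: 12.05
position: [0.5465, -0.1683, 0.3015]
ee_rot: [3.14, -0.081, 0.003]
ft_force: [-0.3, -0.6, 0.1]
grip_width: 0.298
```

Run:
```python
from st import *
d=cam('wrist','w4.png');s=cam('scene');cv2.imwrite('pics/end.png',np.vstack([cv2.resize(d['pixels'],(480,300)),cv2.resize(s['pixels'],(480,300))]))
```

```text
t 12.05 [ 0.5465 -0.1683  0.3015] r 0.0703 ang -91.25 xyaw -2.96 w 0.298 f [-0.27 -0.64  0.13] push -0.26 q [-0.5  -0.    1.66 -0.    1.49 -0.45]
```

View pics/end.png

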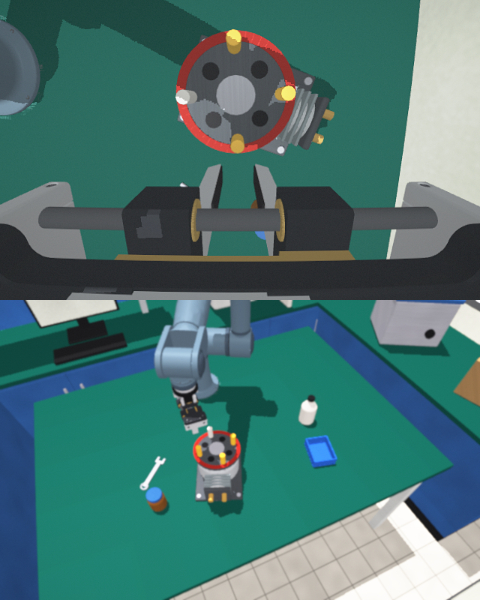

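The wheel stands free, with wrist pegs at about (182,97), (288,93), (233,36), (237,141). The bottle, tray, jar and wrench are where they were. I check the wheel angle from the picture, then hand in.

Run:
```python
from st import *
d=cam('wrist')
k=4/3
P=[back(d,(u*k,v*k),.199)[:2] for u,v in [(182,97),(288,93),(233,36),(237,141)]]
for a,b in [(P[0],P[1]),(P[3],P[2])]: e=a-b;print(np.degrees(np.arctan2(e[1],e[0])),np.hypot(*e))
print(order.close_job())
```

```text
t 12.15 [ 0.5456 -0.1679  0.2991] r 0.0699 ang -92.0 xyaw -2.97 w 0.302 f [ 0.9   0.05 -0.36] push 0.9 q [-0.5  -0.    1.66 -0.    1.49 -0.45]
179.02899918654128 0.1388243591211862
-90.96362091532882 0.13259903553900018
the job is handed in; nothing more can be done
None
```

I pushed the flywheel clockwise past the top of its compression stroke and left it standing about 9° past, then handed the job in. I pushed by one yellow peg, held loosely between the fingers so the second finger could catch a runaway. `close_job` reported no verdict, so this rests on my own checks:

- **Feel:** The push force was about 6 N on plain friction. It climbed to about 13 N at the peak, then faded to 2.8 N where I stopped. A fit of the compression curve puts the top at a tool angle of about -85.4°, give or take 1–2°, and I stopped at -94.7°.
- **Wheel stays put:** After I backed the finger off and lifted away, the last pictures put the pushed peg at about -91°. My contact geometry predicted -91.4°, so there was no noticeable run-on or spring-back.
- **Bystanders:** The bottle, jar, wrench and tray looked to be where they started. I judged this by eye and did not measure it.
- **Disagreements:** The first axis fit from the red rim left errors up to 7 pixels, so I used the pegs instead. One close wrist reading of a peg was about 6 mm short of its 70 mm radius, and I ignored it.

The run took 12.2 s of robot time, and the arm was clear of everything at hand-in.

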